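# Bring the bench magnifier over the soldering block and lay the straightedge against it

## Task

First swing the bench magnifier on its stiff arm until its lens is centred over the middle of the soldering block's long edge that faces the robot, and leave it standing there. Then, working under the lens, lay the steel straightedge flat on the soldering board with one of its long edges flush against that edge of the block and centred along it, and let go. Do not disturb the jar, the brass tin or the tweezers.

Things in the scene. Friction and masses are not known exactly. Their poses are not given: they have to be found in the camera images.
- board: Fixed soldering board: grey slab on a wooden base, 260 (x) x 340 (y) mm, top surface 16 mm above the bench and above this origin, which is the centre of its underside. Its x axis points away from the robot towards the magnifier's post, a 20 mm upright steel rod 220 mm along +x from this origin; the post's axis is the magnifier's vertical hinge axis.
- lens (a point): Centre of the magnifier's round lens with black rim, 120 mm across, 14 mm thick, level, its underside 270 mm above the bench; it is solid. A swing arm carries it 255 mm from the hinge axis of the post, at constant height; it starts swung to the robot's left. Once it is over the block, a vertical tool cannot get under it: the tool must lean back towards the robot, by 25 to 40 degrees.
- knob (a point): Top centre of the magnifier's knob: upright dark wooden cylinder, 24 mm diameter, rising 46 mm above the rim, top 330 mm above the bench. It is rigid with lens and arm, 76 mm from the lens centre (on the robot's right of the lens when the arm points at the robot), 266 mm from the hinge axis. Gripped from above or pushed, it takes 2 to 3 N to swing the stiff arm, which stays where it is left.
- block: Pale grey soldering block with small dark holes in its top, 100 (x) x 160 (y) x 32 (z) mm, fixed on the board (it does not move when pushed); origin at the centre of its underside, on the board's surface. Its place and yaw on the board vary. The face at its own -x faces the robot.
- block_edge (a point): Middle of the foot of the block's long face that faces the robot, on the board's surface, 50 mm along the block's -x from its centre. Axes as the block: x into the block, y along the edge.
- straightedge: Loose dark steel straightedge, a flat strip 40 (x) x 180 (y) x 6 (z) mm with an upright wooden handle on its middle; 0.2 to 0.4 kg. Origin at the centre of its underside; its long axis is y, its two long edges lie 20 mm either side along x and either may be used. It starts flat on the bench to the robot's right of the board.
- handle (a point): Top centre of the straightedge's wooden handle, 42 mm above the strip's underside. The handle is 18 (x) x 46 (y) mm and 36 mm high, from the strip's top to 42 mm. Gripped across its 46 mm length, fingers closing along the strip, the tool can be tilted about the strip's long axis and the fingers keep clear of the block.
- jar: Bystander: glass jar with dark cap, 64 mm diameter, 85 mm high, origin at the centre of its underside, to the robot's left.
- tin: Bystander: round brass tin, 52 mm diameter, 44 mm high, origin at the centre of its underside, far right.
- tweezers: Bystander: dark steel tweezers lying flat, 165 mm long, 6 mm high, origin under their middle, to the robot's left.
Things that resemble listed ones, but are neither listed nor needed, are in the scene too. What is meant by the straightedge is not blue, and is the larger of those in its own colour.

How it is judged:
On the way, in this order (a step that is already met when the one before it is completed fails the run):
1. the lens centre stays over the middle of the block's near edge (within 30 mm), before the straightedge is laid (horizontal distance between lens and block_edge below 0.03 m), for 0.5 s.
2. the straightedge lies flat on the board, flush against the block's near edge and centred along it (x of straightedge in the frame of block_edge between -0.0235 and -0.015 m and y of straightedge in the frame of block_edge between -0.025 and 0.025 m and z of straightedge in the frame of block_edge between -0.004 and 0.004 m and angle between the y axis of straightedge and the y axis of block_edge, either way round below 0.03 rad), for 0.2 s.
At the end, for the whole second after the job is handed in: Lens centre within 30 mm (from above) of the middle of the block's robot-side edge; straightedge at rest flat on the board, handle up, long edge within 3.5 mm of that face and parallel within 0.03 rad, middles within 25 mm along it (all of step 2 and horizontal distance between lens and block_edge below 0.03 m and angle between straightedge's own z axis and vertical below 0.05 rad and linear speed of straightedge below 0.01 m/s); the robot touches nothing.
It fails at once if the jar is pushed more than 20 mm or tipped (distance of jar from where it was at the start of the episode above 0.02 m or angle between jar's own z axis and vertical above 0.3 rad).
It fails at once if the brass tin is pushed more than 20 mm or tipped (distance of tin from where it was at the start of the episode above 0.02 m or angle between tin's own z axis and vertical above 0.3 rad).
It fails at once if the tweezers are pushed more than 20 mm (distance of tweezers from where it was at the start of the episode above 0.02 m).
It also fails if it takes over 58 s, if anything falls off the work surface, if the arm or the gripper's body presses on something with over 40 N, if the wrist force passes 120 N, or if a joint passes its speed limit or range.

## Robot

A 6-joint arm with a two-finger parallel gripper is mounted at the origin on the work surface. World frame = base frame: x ahead of the robot, y to its left, z up, the work surface at z = 0. Lengths are in m, angles in rad, forces in N, time in s.
With the tool pointing down it reaches from about 0.35 to 0.975 m from the base axis. Payload 4.9 kg.
Tool frame: the origin (TCP) lies at the very end of the fingers, on their centre line; the grasp point (between the pads) lies ctrl.grip_point_offset behind it (ctrl.grip_point_offset is the distance from the TCP to the grasp point, in m); z points along the fingers, y is the direction in which the jaws open and shut (so a half turn about z gives the same grasp; the last joint's range is limited). The gripper opens to 85 mm and grips with 20 to 120 N. Pads are 22 mm wide; open, the fingers measure 114 mm over their backs; the gripper's body (76 mm by 85 mm) begins 54 mm behind the grasp point. The pads swing forward as they close: fully open they stand 13 mm farther back than shut.
Start: joints at [1.01, 0.053, 1.613, -0, 1.476, -0.119], TCP at [0.267, 0.565, 0.231] pointing down, gripper open.
Joint ranges: [-3.01, 3.01], [-1.01, 2.22], [0.06, 2.58], [-1.02, 4.17], [0.09, 2.62], [-3.14, 3.14]. Speed limits (rad/s): [2.57, 2.57, 3.14, 3.14, 3.14, 3.14].

## Interface

Orientations are given as a rotation vector (axis times angle).
In Python, from station import ctrl gives the robot as it stands. The module is installed in compiled form; this text tells all that it offers.
- The arm moves only by the shell command python3 -m creep 'ROWS' [FORCE]. ROWS is JSON, a list of rows, each a list of 5 numbers: the closure in counts, from 0 (fully open) to 255 (shut), then the shift along the tool's x, y, z in mm, then the turn about the tool's z in rad. A call has 1 to 12 rows; each row is the pose to reach, as a shift and turn from the pose commanded when the call began, along the tool's axes at that moment; what a row does not reach only later rows make up. A row lasts 1/12 s, in which the tool goes at most 41.7 mm and 7.16 degrees, less where a joint would pass 70% of its speed; a pose out of reach is approached as far as the arm can. A call with a gripper value outside its range is refused whole. The fingers move at their own pace and stop on an object; FORCE is the grip in N (left out, the last holds). Time passes only in rows, so rows that repeat a pose let the fingers close. It gives the time, the measured TCP pose, the force and the opening at its end, in the units of the state.
- ctrl.get_obs(): the state, without advancing time (a new reading comes with each control period).
- ctrl.get_image(name): name is "scene" or "top" or "wrist"; returns the picture (420x560x3 uint8, red, green, blue); there is no depth.
- ctrl.calibration(name): a dict with "fx", "fy", "cx", "cy" (pixels), "R" (3x3) and "t" (3): a world point X has camera coordinates R X + t. Camera axes: x right, y down, z forward; pixel columns grow to the right and rows downward; lengths in m; the calibration is good to about 2 mm. A picture is of the moment at which its call begins: read the wrist's pose just before it. calibration takes no time and is no camera call; for the wrist camera it gives the pose at the moment of the call.
- ctrl.finish_job(): hands the job in, once; it reports no verdict.
Trained networks look in the newest picture that a camera, given by its name, has taken for a name from the list of things; names that differ only in an ending like _2 or _b are one class to them, and where a whole thing is asked for, a point or a joint stands for the part that bears it (a point fixed in the world has none). Each returns a list of dicts, best first, with "conf" (0 to 1); they miss things now and then, are a little off and sometimes report something else, mostly with a low value. They report only what shows in the picture. A call takes as long as a camera call. They do not tell look-alikes from the thing itself.
- ctrl.boxes_of(camera, label): "rect" ([left, top, width, height] in pixels, round what is visible of it).
- ctrl.outline_of(camera, label): "mask" (420x560 bool, what is visible of it) and "rect" ([left, top, width, height] in pixels, round what is visible of it).
The state is a dict: "t": time; "q": joint angles; "dq": joint speeds; "effort": joint torques, N m; "tool_pos": TCP position; "tool_rot": TCP orientation; "contact_force": force on the tool from outside, world axes, zero at the start; "wrist_torque": the same for the moment, N m; "opening": finger opening in m.
Only numpy, scipy, OpenCV 4.12 (cv2) and the standard library are available. Lean on these libraries where they do the work, as an engineer would, in place of code of your own. Each camera call takes 0.05 s, during which the arm holds its last target. There are 200 camera calls.

## Working session

There is one attempt and no reset: what is moved stays moved. The work goes in short steps, Python scripts to look and compute and a shell command to move; the robot and the scene stay as the last step left them, time stands still between calls to the robot, and variables do not carry over. Pictures are saved under pics/ and viewed, about 8 in all and at most 12, crops included, and the job is handed in when it is done.

```bash
mkdir -p pics
cat > h.py <<'E'
import numpy as np, cv2
from station import ctrl
from scipy.spatial.transform import Rotation as Ro
def shot(c,n):
    im=ctrl.get_image(c); cv2.imwrite(f'pics/{n}.png',im[:,:,::-1]); return im
def ray(c,uv,z):
    k=ctrl.calibration(c); R=np.array(k['R']);t=np.array(k['t'])
    o=-R.T@t; d=R.T@np.array([(uv[0]-k['cx'])/k['fx'],(uv[1]-k['cy'])/k['fy'],1])
    return o+d*(z-o[2])/d[2]
def proj(c,X):
    k=ctrl.calibration(c); p=np.array(k['R'])@np.array(X)+np.array(k['t'])
    return np.array([k['fx']*p[0]/p[2]+k['cx'],k['fy']*p[1]/p[2]+k['cy']])
E
python3 - <<'E'
from h import *
np.set_printoptions(precision=4,suppress=True)
s=ctrl.get_obs(); print(s['t'],s['tool_pos'],s['tool_rot'],s['opening'],ctrl.grip_point_offset)
print(Ro.from_rotvec(s['tool_rot']).as_matrix())
a=shot('top','top0');b=shot('scene','sc0')
for c in('top','scene'):
    k=ctrl.calibration(c);print(c,k['fx'],-np.array(k['R']).T@np.array(k['t']))
    for l in['board','lens','knob','block','straightedge','handle','jar','tin','tweezers']:
        print(c,l,[(np.round(x['rect']).tolist(),round(x['conf'],2)) for x in ctrl.boxes_of(c,l)][:4])
cv2.imwrite('pics/both0.png',cv2.resize(np.hstack([a,b]),(800,300))[:,:,::-1])
E
```

```text
0.0 [0.2669 0.5645 0.2301] [-0.6882 -3.0646  0.003 ] 0.0855767117051151 0.0187
[[-0.904   0.4276 -0.0011]
 [ 0.4276  0.904  -0.0017]
 [ 0.0002 -0.002  -1.    ]]
top 521.1199722424625 [ 0.2929 -0.0065  1.8074]
top board [([173.0, 97.0, 124.0, 135.0], 0.62), ([133.0, 184.0, 22.0, 20.0], 0.23)]
top lens [([172.0, 94.0, 80.0, 94.0], 0.68)]
top knob [([168.0, 98.0, 82.0, 92.0], 0.82)]
top block [([222.0, 170.0, 46.0, 32.0], 0.69), ([344.0, 218.0, 54.0, 23.0], 0.37)]
top straightedge [([347.0, 218.0, 49.0, 21.0], 0.74), ([385.0, 165.0, 40.0, 36.0], 0.69), ([367.0, 258.0, 35.0, 24.0], 0.56)]
top handle [([384.0, 162.0, 45.0, 43.0], 0.87), ([341.0, 220.0, 55.0, 22.0], 0.73), ([365.0, 260.0, 37.0, 21.0], 0.57), ([170.0, 99.0, 83.0, 89.0], 0.5)]
top jar [([134.0, 186.0, 20.0, 24.0], 0.85), ([172.0, 96.0, 125.0, 136.0], 0.65)]
top tin [([352.0, 155.0, 15.0, 15.0], 0.61)]
top tweezers [([120.0, 226.0, 30.0, 40.0], 0.61)]
scene 399.52262007944626 [ 1.0182 -0.7738  1.1977]
scene board [([255.0, 166.0, 130.0, 134.0], 0.89)]
scene lens [([317.0, 160.0, 70.0, 78.0], 0.84)]
scene knob [([315.0, 161.0, 71.0, 73.0], 0.69)]
scene block [([292.0, 228.0, 44.0, 45.0], 0.73)]
scene straightedge [([190.0, 376.0, 66.0, 28.0], 0.97), ([154.0, 301.0, 24.0, 34.0], 0.74), ([187.0, 304.0, 46.0, 45.0], 0.68)]
scene handle [([155.0, 300.0, 17.0, 34.0], 0.92), ([182.0, 305.0, 50.0, 41.0], 0.68), ([193.0, 380.0, 63.0, 26.0], 0.63)]
scene jar [([336.0, 187.0, 14.0, 14.0], 0.53)]
scene tin [([265.0, 346.0, 23.0, 19.0], 0.79)]
scene tweezers [([304.0, 167.0, 21.0, 21.0], 0.5)]
```

View pics/top0.png

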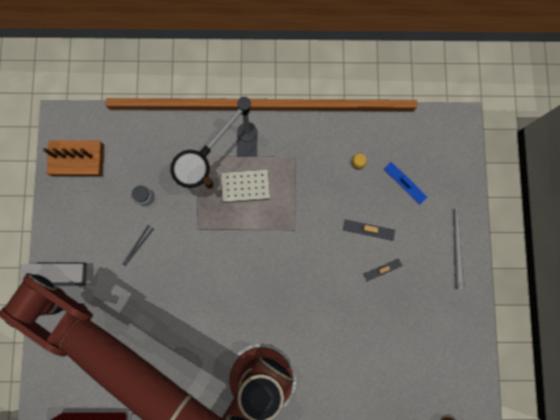

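View pics/sc0.png

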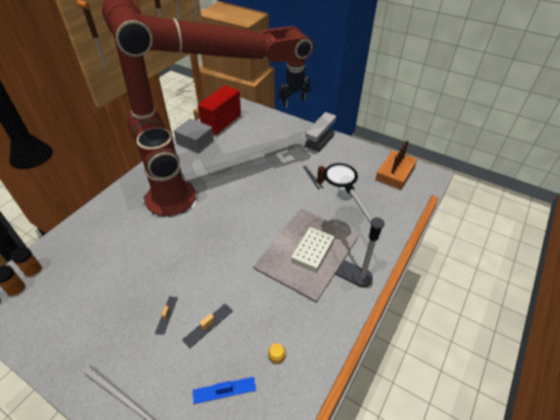

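Run:
```python
from h import *
np.set_printoptions(precision=3,suppress=True)
a=shot('top','top1')
def mr(label,c='top',z=0):
    for o in ctrl.outline_of(c,label)[:3]:
        pts=np.argwhere(o['mask'])[:,::-1].astype(np.float32)
        w=np.array([ray(c,p,z)[:2] for p in pts],np.float32)*1000
        print(c,label,round(o['conf'],2),[np.round(v,2) if np.isscalar(v) else np.round(v) for v in cv2.minAreaRect(w)], pts.mean(0),len(pts))
mr('board',z=.016);mr('block',z=.048);mr('straightedge',z=.006);mr('lens',z=.28);mr('tin',z=.044);mr('jar',z=.085);mr('tweezers',z=.006)
print('post',ray('top',(244,103),.3), 'knob',ray('top',(208,182),.33),'lens',ray('top',(190,168),.284))
ctrl.get_image('scene');mr('straightedge','scene',.006);mr('block','scene',.048);mr('board','scene',.016)
cr=lambda im,x,y:cv2.resize(im[y-45:y+45,x-60:x+60],(480,360),interpolation=2)
b=ctrl.get_image('scene')
cv2.imwrite('pics/crop1.png',np.vstack([np.hstack([cr(a,375,235),cr(b,200,325)])])[:,:,::-1][:, :800] if 0 else cv2.resize(np.hstack([cr(a,375,235),cr(b,200,325)]),(800,300))[:,:,::-1])
```

```text
Traceback (most recent call last):
  File "h.py", line 7, in ray
    k=ctrl.calibration(c); R=np.array(k['R']);t=np.array(k['t'])
ValueError: time passes only in moves, steps and waits
```

```bash
python3 - <<'E'
s=open('h.py').read()
s=s.replace("def ray","_k={}\ndef cal(c):\n    if c not in _k:_k[c]=ctrl.calibration(c)\n    return _k[c]\ndef ray").replace("k=ctrl.calibration(c)","k=cal(c)")
s+='''
def mr(label,c='top',z=0,n=3):
    for o in ctrl.outline_of(c,label)[:n]:
        pts=np.argwhere(o['mask'])[:,::-1].astype(np.float32)
        w=np.array([ray(c,p,z)[:2] for p in pts],np.float32)*1000
        print(c,label,round(o['conf'],2),[np.round(v,2) if np.isscalar(v) else np.round(v) for v in cv2.minAreaRect(w)], pts.mean(0),len(pts))
'''
open('h.py','w').write(s)
E
python3 - <<'E'
from h import *
np.set_printoptions(precision=3,suppress=True)
a=shot('top','top1')
mr('board',z=.016);mr('block',z=.048);mr('straightedge',z=.006);mr('lens',z=.28);mr('tin',z=.044);mr('jar',z=.085);mr('tweezers',z=.006)
print('post',ray('top',(244,103),.3), 'knob',ray('top',(208,182),.33),'lens',ray('top',(190,168),.284))
b=ctrl.get_image('scene');mr('straightedge','scene',.006);mr('block','scene',.048);mr('board','scene',.016)
cr=lambda im,x,y:cv2.resize(im[y-45:y+45,x-60:x+60],(400,300),interpolation=2)
cv2.imwrite('pics/crop1.png',np.hstack([cr(a,375,235),cr(b,200,325)])[:,:,::-1])
E
```

```text
top board 0.57 [array([671.,  78.]), array([488., 414.]), np.float64(36.28)] [238.06  181.784] 7878
top block 0.88 [array([651.,  50.]), array([105., 163.]), np.float64(4.29)] [245.85 185.73] 1394
top block 0.21 [array([818., 180.]), array([168., 385.]), np.float64(65.88)] [201.701 156.14 ] 1831
top straightedge 0.87 [array([ 365., -421.]), array([ 32., 136.]), np.float64(22.77)] [382.086 269.794] 349
top straightedge 0.72 [array([ 672., -514.]), array([177.,  41.]), np.float64(43.53)] [405.687 182.909] 550
top straightedge 0.7 [array([ 505., -379.]), array([180.,  40.]), np.float64(78.08)] [369.189 229.58 ] 581
top lens 0.78 [array([748., 154.]), array([139., 331.]), np.float64(65.61)] [200.823 157.154] 1668
top lens 0.57 [array([ 680., -297.]), array([43., 51.]), np.float64(44.93)] [358.863 161.254] 205
top tin 0.54 [array([ 741., -343.]), array([49., 56.]), np.float64(44.93)] [358.762 161.155] 193
top jar 0.78 [array([609., 393.]), array([75., 59.]), np.float64(46.59)] [143.163 195.846] 337
top tweezers 0.48 [array([447., 424.]), array([ 24., 154.]), np.float64(57.63)] [137.378 245.092] 251
post [0.854 0.05  0.3  ] knob [0.604 0.151 0.33 ] lens [0.656 0.21  0.284]
scene straightedge 0.91 [array([ 672., -511.]), array([180.,  47.]), np.float64(44.58)] [223.398 390.062] 985
scene straightedge 0.75 [array([ 502., -378.]), array([183.,  48.]), np.float64(78.18)] [206.577 325.56 ] 671
scene straightedge 0.73 [array([ 367., -425.]), array([ 33., 133.]), np.float64(23.89)] [165.345 316.458] 336
scene block 0.55 [array([656.,  43.]), array([110., 182.]), np.float64(4.84)] [312.287 249.722] 1191
scene board 0.56 [array([672., 225.]), array([397., 704.]), np.float64(5.33)] [320.962 244.067] 6079
```

View pics/crop1.png

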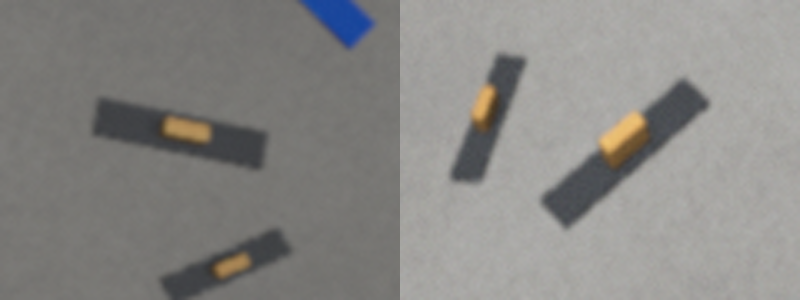

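```bash
cat >> h.py <<'E'
def go(x,y,z,ang=None):
    """ang: wanted world angle (deg) of tool y axis; prints tool-frame shift mm, turn"""
    s=ctrl.get_obs();R=Ro.from_rotvec(s['tool_rot']).as_matrix();p=np.array(s['tool_pos'])
    d=R.T@(np.array([x,y,z])-p)*1000
    cur=np.degrees(np.arctan2(R[1,1],R[0,1])); turn=0
    if ang is not None: turn=-np.radians((ang-cur+90)%180-90)
    print('t',round(s['t'],2),'pos',p.round(4),'yang',round(cur,2),'q',np.round(s['q'],2),'F',np.round(s['contact_force'],1),'open',round(s['opening'],4))
    print('shift',d.round(1),'turn',round(turn,3),'rows>=',np.linalg.norm(d)/41.7,abs(turn)/.125)
E
python3 -c "
from h import *
go(.48,0,.30,94.5)"
```

```text
t 1.7 pos [0.2672 0.565  0.2313] yang 64.69 q [ 1.01  0.05  1.61  0.    1.48 -0.12] F [-0.4 -0.5 -0.2] open 0.0852
shift [-433.9 -419.7  -68.7] turn -0.52 rows>= 14.571197066166675 4.162805734415946
```

```bash
python3 -m creep '[[0,-434,-420,-69,-0.52],[0,-434,-420,-69,-0.52],[0,-434,-420,-69,-0.52],[0,-434,-420,-69,-0.52],[0,-434,-420,-69,-0.52],[0,-434,-420,-69,-0.52],[0,-434,-420,-69,-0.52],[0,-434,-420,-69,-0.52],[0,-434,-420,-69,-0.52],[0,-434,-420,-69,-0.52],[0,-434,-420,-69,-0.52],[0,-434,-420,-69,-0.52]]'; python3 -c "
from h import *
go(.48,0,.30,94.5)"
```

```text
t: 2.7
tool_pos: [0.4409, 0.1024, 0.2882]
tool_rot: [-0.123, 3.138, 0.0]
contact_force: [0.6, -0.3, -0.5]
opening: 0.0855
t 2.7 pos [0.4409 0.1024 0.2882] yang 94.48 q [ 0.06 -0.41  1.92  0.    1.62 -1.59] F [ 0.6 -0.3 -0.5] open 0.0855
shift [ -31.  -105.2  -11.8] turn -0.0 rows>= 2.6445451361527748 0.0021556219635870087
```

```bash
python3 -m creep '[[0,-31,-105,-12,0],[0,-31,-105,-12,0],[0,-31,-105,-12,0],[0,-31,-105,-12,0],[0,-31,-105,-12,0]]'
python3 - <<'E'
from h import *
np.set_printoptions(precision=3,suppress=True)
go(.505,-.379,.15,78)
a=shot('wrist','w0'); mr('block','wrist',.048)
k=cal('wrist');print(-k['R'].T@k['t'] if hasattr(k['R'],'T') else '')
E
```

```text
t: 3.12
tool_pos: [0.48, 0.0009, 0.2997]
tool_rot: [0.118, -3.139, -0.001]
contact_force: [-0.1, 0.2, -0.7]
opening: 0.0852
t 3.12 pos [0.48  0.001 0.3  ] yang 94.31 q [-0.15 -0.33  1.85  0.    1.63 -1.8 ] F [-0.1  0.2 -0.7] open 0.0852
shift [   3.6 -380.8  149.6] turn 0.285 rows>= 9.811086568857496 2.277189558310631
wrist block 0.85 [array([644.,  60.]), array([116., 161.]), np.float64(3.68)] [306.046 287.731] 7560
[ 0.404 -0.003  0.441]
```

View pics/w0.png

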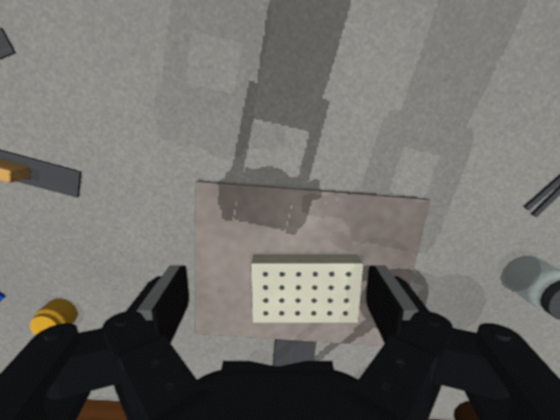

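Run:
```python
from h import *
np.set_printoptions(precision=4,suppress=True)
a=cv2.imread('pics/w0.png')
hsv=cv2.cvtColor(a,cv2.COLOR_BGR2HSV)
m=((a.min(2)>150)).astype(np.uint8); m[:240]=0;m[340:]=0;m[:,:230]=0;m[:,:]*=1
m=cv2.morphologyEx(m,cv2.MORPH_CLOSE,np.ones((9,9)))
n,l,st,c=cv2.connectedComponentsWithStats(m);i=1+st[1:,4].argmax();print(st[i])
pts=np.argwhere(l==i)[:,::-1].astype(np.float32)
w=np.array([ray('wrist',p,.048)[:2] for p in pts],np.float32)*1000
(cx,cy),sz,an=r=cv2.minAreaRect(w);print(r)
print('board', [ray('wrist',p,.016) for p in((197,181),(428,198))])
print(cv2.boxPoints(r))
```

```text
[ 251  264  112   59 6379]
((651.638916015625, 59.667091369628906), (97.61408996582031, 159.4311981201172), 4.513148307800293)
board [array([ 0.5023, -0.1078,  0.016 ]), array([0.5008, 0.2232, 0.016 ])]
[[596.7106 135.295 ]
 [609.2559 -23.6419]
 [706.5673 -15.9608]
 [694.022  142.976 ]]
```

```bash
python3 -m creep '[[0,4,-381,150,0.285],[0,4,-381,150,0.285],[0,4,-381,150,0.285],[0,4,-381,150,0.285],[0,4,-381,150,0.285],[0,4,-381,150,0.285],[0,4,-381,150,0.285],[0,4,-381,150,0.285],[0,4,-381,150,0.285],[0,4,-381,150,0.285],[0,4,-381,150,0.285]]'
python3 - <<'E'
from h import *
np.set_printoptions(precision=3,suppress=True)
go(.505,-.379,.15,78)
a=shot('wrist','w1'); mr('straightedge','wrist',.006); mr('handle','wrist',.042)
E
```

```text
t: 4.13
tool_pos: [0.5044, -0.3802, 0.1455]
tool_rot: [-0.327, -3.12, -0.002]
contact_force: [-0.1, 0.4, -1.0]
opening: 0.0853
t 4.13 pos [ 0.504 -0.38   0.145] yang 78.04 q [-0.76  0.14  1.67 -0.    1.34 -2.12] F [-0.1  0.4 -1. ] open 0.0853
shift [-0.3  1.3 -4.5] turn 0.001 rows>= 0.11290286921666262 0.0054937614410587145
wrist straightedge 0.76 [array([ 507., -370.]), array([181.,  41.]), np.float64(78.66)] [283.375 196.712] 7615
wrist straightedge 0.68 [array([ 671., -506.]), array([68., 46.]), np.float64(41.54)] [197.625 354.923] 1342
wrist straightedge 0.63 [array([ 369., -414.]), array([ 33., 137.]), np.float64(23.54)] [198.638  51.363] 6402
wrist handle 0.88 [array([ 642., -487.]), array([62., 41.]), np.float64(43.45)] [198.053 355.039] 1421
wrist handle 0.85 [array([ 497., -369.]), array([158.,  36.]), np.float64(78.22)] [283.466 196.874] 7883
wrist handle 0.83 [array([ 376., -408.]), array([ 29., 120.]), np.float64(23.3)] [198.273  51.583] 6527
```

View pics/w1.png

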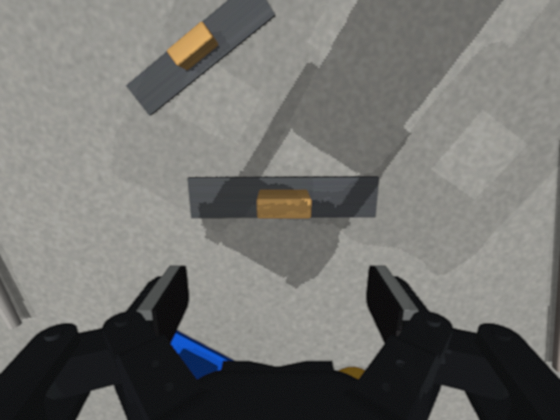

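Run:
```python
from h import *
np.set_printoptions(precision=4,suppress=True)
s=ctrl.get_obs();k=ctrl.calibration('wrist');R=np.array(k['R']);C=-R.T@k['t']
T=Ro.from_rotvec(s['tool_rot']).as_matrix()
print('cam in tool',T.T@(C-s['tool_pos']),'\n',T.T@R.T, k['cx'],k['fx'])
print('tcp px',proj('wrist',s['tool_pos']))
for z in(.006,.042): print([ray('wrist',p,z)[:2] for p in((188,178),(378,177),(376,217),(190,217))], ray('wrist',(284,191),z), ray('wrist',(285,208),z))
a=shot('top','top2')
print('tcp top px',proj('top',s['tool_pos']),proj('top',np.array(s['tool_pos'])+[0,0,.1]), 'board L/R',ray('top',(197,229.5),.016),ray('top',(295.5,229.5),.016))
print(proj('top',(.507,-.370,.006)),proj('top',(.505,-.379,.006)))
x,y=map(int,proj('top',s['tool_pos']));cv2.imwrite('pics/c2.png',cv2.resize(a[y-50:y+50,x-60:x+60],(720,600),interpolation=0)[:,:,::-1]);print(x-60,y-50)
```

```text
cam in tool [ 0.0756  0.0009 -0.1417] 
 [[ 0.0013 -0.9546 -0.298 ]
 [ 1.      0.001   0.0012]
 [-0.0008 -0.298   0.9546]] 277.13749900759484 306.1579121892636
tcp px [274.9276 268.49  ]
[array([ 0.4709, -0.4538]), array([ 0.5063, -0.2781]), array([ 0.5457, -0.2842]), array([ 0.5086, -0.463 ])] [ 0.5016 -0.3676  0.006 ] [ 0.5185 -0.37    0.006 ]
[array([ 0.466, -0.442]), array([ 0.497 , -0.2885]), array([ 0.5314, -0.2938]), array([ 0.499 , -0.4501])] [ 0.4929 -0.3667  0.042 ] [ 0.5076 -0.3688  0.042 ]
tcp top px [377.3312 224.0238] [384.5419 219.8269] board L/R [0.503  0.2189 0.016 ] [ 0.5036 -0.1214  0.016 ]
[366.4692 228.9584] [369.0555 229.5316]
317 174
```

View pics/c2.png

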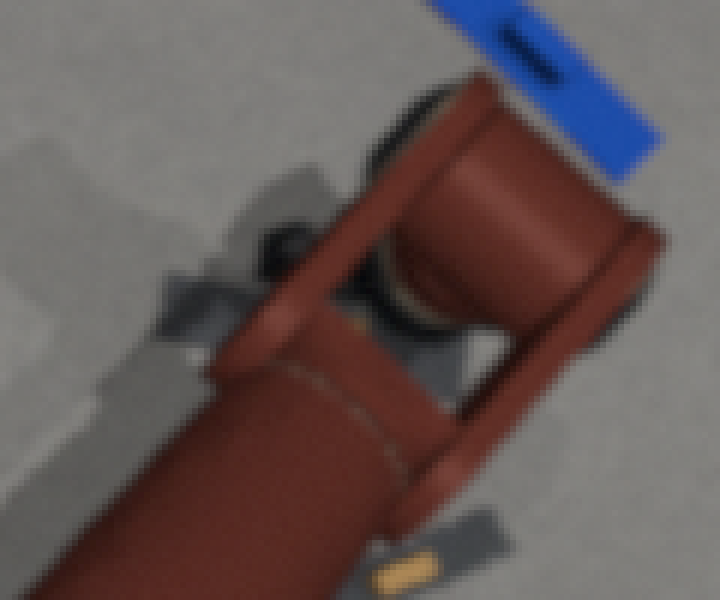

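```bash
python3 -m creep '[[0,1,6,40,-0.01],[0,1,6,68,-0.01],[0,1,6,68,-0.01],[0,1,6,68,-0.01]]'
python3 - <<'E'
from h import *
np.set_printoptions(precision=4,suppress=True)
go(.506,-.374,.012,78.5)
a=shot('wrist','w2'); mr('straightedge','wrist',.006,1); mr('handle','wrist',.042,1)
h=cv2.cvtColor(a,cv2.COLOR_RGB2HSV)
m=((h[:,:,0]<25)&(h[:,:,0]>8)&(h[:,:,1]>110)).astype(np.uint8)
n,l,st,c=cv2.connectedComponentsWithStats(m)
for i in np.argsort(-st[1:,4])[:3]+1: print(st[i],c[i],ray('wrist',c[i],.042))
E
```

```text
t: 4.67
tool_pos: [0.5054, -0.3696, 0.0808]
tool_rot: [-0.305, -3.124, -0.003]
contact_force: [0.4, 0.4, 0.3]
opening: 0.0859
t 4.67 pos [ 0.5054 -0.3696  0.0808] yang 78.84 q [-0.75  0.19  1.72  0.    1.23 -2.13] F [0.4 0.4 0.3] open 0.0859
shift [-1.6 -4.3 68.8] turn 0.006 rows>= 1.6536382008079828 0.04780323444156042
wrist straightedge 0.79 [array([ 510., -377.]), array([182.,  48.]), np.float64(78.46)] [269.9284 220.2162] 12705
wrist handle 0.93 [array([ 615., -529.]), array([20., 23.]), np.float64(86.41)] [107.4434 395.9039] 406
[ 234  211   71   40 2679] [269.0414 231.2684] [ 0.5026 -0.3755  0.042 ]
[ 111    0   72   55 2536] [146.5284  24.3289] [ 0.3753 -0.4155  0.042 ]
```

View pics/w2.png

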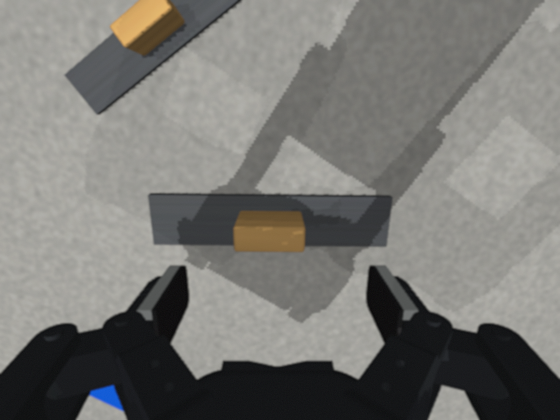

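```bash
python3 -m creep '[[0,-3,-7,30,0.006],[0,-3,-7,60,0.006],[0,-3,-7,69,0.006],[0,-3,-7,69,0.006],[255,-3,-7,69,0.006],[255,-3,-7,69,0.006],[255,-3,-7,69,0.006],[255,-3,-7,69,0.006],[255,-3,-7,69,0.006],[255,-3,-7,69,0.006]]' 50
python3 - <<'E'
from h import *
go(.507,-.377,.10,94.5)
a=shot('wrist','w3')
E
```

```text
t: 5.65
tool_pos: [0.509, -0.3802, 0.0155]
tool_rot: [0.318, 3.122, -0.002]
contact_force: [0.0, 2.7, 5.5]
opening: 0.045
t 5.65 pos [ 0.509  -0.3802  0.0155] yang 78.37 q [-0.76  0.29  1.73  0.    1.12 -2.13] F [0.  2.7 5.5] open 0.045
shift [  2.3   2.6 -84.5] turn -0.281 rows>= 2.028858656920463 2.2516845990249346
```

```bash
python3 -m creep '[[255,0,0,-40,0],[255,0,0,-85,0],[255,0,0,-85,0]]'; python3 -c "
from h import *
go(.550,.054,.10,94.5)"
```

```text
t: 5.95
tool_pos: [0.5111, -0.383, 0.1069]
tool_rot: [0.316, 3.114, -0.014]
contact_force: [2.5, -1.6, -1.1]
opening: 0.0449
t 5.95 pos [ 0.5111 -0.383   0.1069] yang 78.39 q [-0.76  0.18  1.69 -0.    1.26 -2.13] F [ 2.5 -1.6 -1.1] open 0.0449
shift [ 49.9 435.9   2.8] turn -0.281 rows>= 10.522422800782033 2.248909074733199
```

```bash
python3 -m creep '[[255,50,436,0,-0.28],[255,50,436,0,-0.28],[255,50,436,0,-0.28],[255,50,436,0,-0.28],[255,50,436,0,-0.28],[255,50,436,0,-0.28],[255,50,436,0,-0.28],[255,50,436,0,-0.28],[255,50,436,0,-0.28],[255,50,436,0,-0.28],[255,50,436,0,-0.28],[255,50,436,0,-0.28]]'; python3 -c "
from h import *
go(.550,.054,.0335,94.5)"
```

```text
t: 6.95
tool_pos: [0.5458, 0.062, 0.0974]
tool_rot: [-0.13, 3.139, 0.002]
contact_force: [-0.5, 0.7, -2.6]
opening: 0.045
t 6.95 pos [0.5458 0.062  0.0974] yang 94.73 q [-0.02 -0.01  1.9   0.    1.24 -1.68] F [-0.5  0.7 -2.6] open 0.045
shift [-3.5 -8.4 63.9] turn 0.004 rows>= 1.5470885374405239 0.03168208142489794
```

```bash
python3 -m creep '[[255,-3,-8,30,0.004],[255,-3,-8,55,0.004],[255,-3,-8,61,0.004],[255,-3,-8,64,0.004],[255,-3,-8,65,0.004],[255,-3,-8,65,0.004]]'
python3 - <<'E'
from h import *
go(.550,.054,.032,94.5)
a=shot('wrist','w4')
E
```

```text
t: 7.45
tool_pos: [0.5507, 0.0497, 0.0336]
tool_rot: [-0.114, 3.138, -0.0]
contact_force: [0.5, 0.0, -4.1]
opening: 0.045
t 7.45 pos [0.5507 0.0497 0.0336] yang 94.17 q [-0.04  0.09  1.93 -0.    1.12 -1.69] F [ 0.5  0.  -4.1] open 0.045
shift [0.3 4.4 1.6] turn -0.006 rows>= 0.11193584452417728 0.045548940518185865
```

View pics/w4.png

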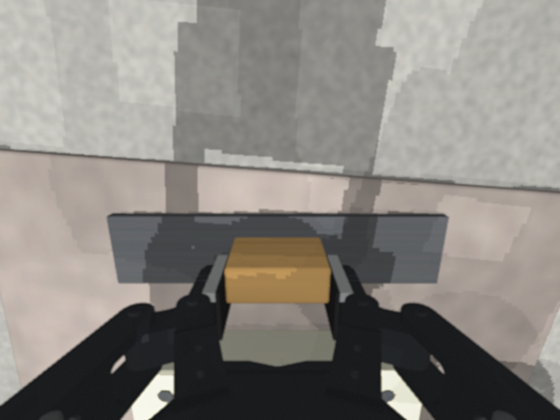

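```bash
python3 -m creep '[[255,0,6,0,-0.006],[255,0,12,1,-0.006],[255,0,12,2,-0.006],[255,0,12,2,-0.006],[0,0,12,2,-0.006],[0,0,12,2,-0.006],[0,0,12,2,-0.006],[0,0,12,-15,-0.006],[0,0,12,-50,-0.006],[0,0,12,-90,-0.006],[0,0,12,-90,-0.006]]'
python3 - <<'E'
from h import *
np.set_printoptions(precision=4,suppress=True)
go(.604,.151,.36,0)
a=shot('top','top3')
mr('lens',z=.284);mr('straightedge',z=.02)
cr=cv2.resize(a[85:245,160:320],(600,600),interpolation=2);cv2.imwrite('pics/c3.png',cr[:,:,::-1])
E
```

```text
t: 8.42
tool_pos: [0.5545, 0.0617, 0.1319]
tool_rot: [-0.123, 3.124, -0.002]
contact_force: [1.4, -1.0, 1.7]
opening: 0.0856
t 8.42 pos [0.5545 0.0617 0.1319] yang 94.53 q [-0.02 -0.03  1.87 -0.    1.29 -1.67] F [ 1.4 -1.   1.7] open 0.0856
shift [ -59.8   84.8 -227.3] turn -1.492 rows>= 5.992563452886984 11.934533357492272
top lens 0.58 [array([749., 155.]), array([144., 330.]), np.float64(65.92)] [200.8433 156.9574] 1736
top straightedge 0.67 [array([ 367., -420.]), array([ 34., 136.]), np.float64(22.78)] [383.1979 269.1354] 384
top straightedge 0.6 [array([ 669., -508.]), array([177.,  44.]), np.float64(43.41)] [405.0765 182.3345] 562
```

View pics/c3.png

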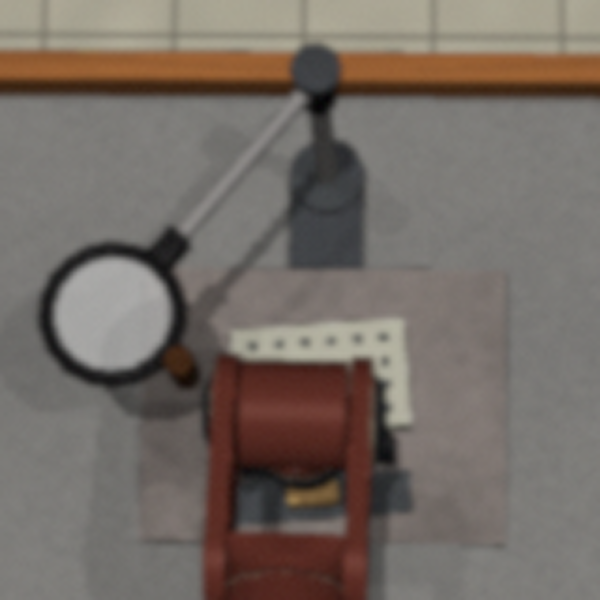

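```bash
python3 -m creep '[[0,0,0,-40,0],[0,0,0,-80,0],[0,0,0,-120,0],[0,0,0,-160,0],[0,0,0,-200,0],[0,0,0,-240,0],[0,0,0,-260,0],[0,-50,90,-260,0],[0,-46,93,-260,0],[0,-46,93,-260,0],[0,-46,93,-260,0]]'
python3 - <<'E'
from h import *
np.set_printoptions(precision=4,suppress=True)
go(.6075,.1516,.300,94.5)
a=shot('wrist','w5')
print(proj('wrist',(.6075,.1516,.33)),proj('wrist',(.656,.21,.284)))
b=ctrl.get_image('scene');print(proj('scene',(.6075,.1516,.33)))
x,y=map(int,proj('scene',(.6075,.1516,.36)))
cv2.imwrite('pics/c5.png',np.hstack([cv2.resize(a,(400,300)),cv2.resize(b[y-45:y+45,x-60:x+60],(400,300))])[:,:,::-1]);print(x-60,y-45)
E
```

```text
t: 9.48
tool_pos: [0.5877, 0.1614, 0.3791]
tool_rot: [0.13, -3.134, -0.001]
contact_force: [0.2, -0.3, -0.2]
opening: 0.0856
t 9.48 pos [0.5877 0.1614 0.3791] yang 94.76 q [ 0.15 -0.03  1.45  0.    1.72 -1.51] F [ 0.2 -0.3 -0.2] open 0.0856
shift [-19.3 -11.5  79. ] turn 0.005 rows>= 1.9697778935381554 0.03666143258747558
[261.6262 259.5508] [326.3891 290.9946]
[321.068  167.9885]
261 115
```

View pics/c5.png

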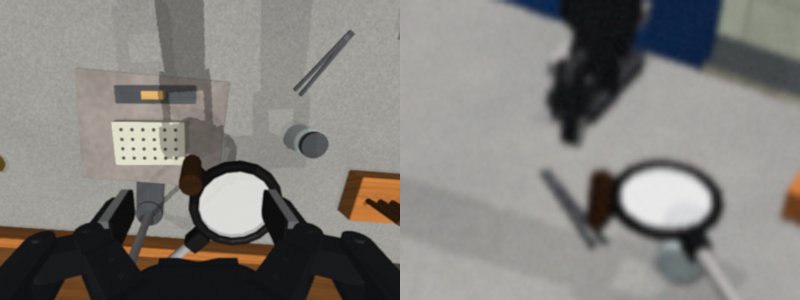

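```bash
python3 -m creep '[[0,-19,-11,10,0.005],[0,-19,-11,10,0.005],[0,-19,-11,40,0.005],[0,-19,-11,65,0.005],[0,-19,-11,79,0.005],[0,-19,-11,79,0.005],[255,-19,-11,79,0.005],[255,-19,-11,79,0.005],[255,-19,-11,79,0.005],[255,-19,-11,79,0.005],[255,-19,-11,79,0.005],[255,-19,-11,79,0.005]]' 30
python3 - <<'E'
from h import *
np.set_printoptions(precision=4,suppress=True)
go(.6075,.1516,.300,94.5)
s=ctrl.get_obs();R=Ro.from_rotvec(s['tool_rot']).as_matrix();p=np.array(s['tool_pos'])
H=np.array([.853,.049]);v=p[:2]-H;print('r',np.linalg.norm(v));a0=np.arctan2(v[1],v[0])
for a in np.linspace(a0,np.radians(200),23)[1:]:
    d=np.r_[H+.266*np.array([np.cos(a),np.sin(a)]),p[2]]-p
    print((R.T@d*1000).round().tolist())
E
```

```text
t: 10.58
tool_pos: [0.6072, 0.1498, 0.3055]
tool_rot: [-0.118, 3.138, 0.003]
contact_force: [-3.7, 3.3, 5.0]
opening: 0.0229
t 10.58 pos [0.6072 0.1498 0.3055] yang 94.3 q [ 0.12  0.02  1.52  0.    1.6  -1.52] F [-3.7  3.3  5. ] open 0.0229
shift [-0.4  1.7  5.5] turn -0.003 rows>= 0.13851545425274336 0.027969644376703823
r 0.2657061151399901
[4.0, -8.0, -0.0]
[8.0, -16.0, -0.0]
[11.0, -24.0, -0.0]
[14.0, -33.0, -0.0]
[17.0, -41.0, -0.0]
[19.0, -50.0, -0.0]
[21.0, -59.0, -0.0]
[23.0, -67.0, -0.0]
[25.0, -76.0, -0.0]
[26.0, -85.0, -0.0]
[27.0, -94.0, -0.0]
[28.0, -103.0, -0.0]
[28.0, -112.0, -0.0]
[28.0, -120.0, -0.0]
[28.0, -129.0, -0.0]
[28.0, -138.0, -0.0]
[27.0, -147.0, -0.0]
[26.0, -156.0, -0.0]
[24.0, -165.0, -0.0]
[23.0, -174.0, -0.0]
[21.0, -182.0, -0.0]
[19.0, -191.0, -0.0]
```

```bash
python3 -m creep '[[255,4,-8,0,0],[255,8,-16,0,0],[255,11,-24,0,0],[255,14,-33,0,0],[255,17,-41,0,0],[255,19,-50,0,0],[255,21,-59,0,0],[255,23,-67,0,0],[255,25,-76,0,0],[255,26,-85,0,0],[255,27,-94,0,0],[255,28,-103,0,0]]'; python3 -m creep '[[255,0,-9,0,0],[255,0,-17,0,0],[255,0,-26,0,0],[255,0,-35,0,0],[255,-1,-44,0,0],[255,-2,-53,0,0],[255,-4,-62,0,0],[255,-5,-71,0,0],[255,-7,-79,0,0],[255,-9,-88,0,0],[255,-9,-88,0,0],[255,-9,-88,0,0]]'; python3 -c "
from h import *
go(.603,-.042,.3055,94.5)
p=ctrl.get_obs()['tool_pos'];print(np.degrees(np.arctan2(p[1]-.049,p[0]-.853))-16.6,np.hypot(p[1]-.049,p[0]-.853))"
```

```text
t: 11.58
tool_pos: [0.5852, 0.0445, 0.3054]
tool_rot: [0.119, -3.136, -0.002]
contact_force: [-12.3, 3.9, 8.4]
opening: 0.0233
t: 12.58
tool_pos: [0.6029, -0.0446, 0.3051]
tool_rot: [-0.116, 3.137, -0.004]
contact_force: [-0.9, -2.7, 4.6]
opening: 0.0229
t 12.58 pos [ 0.6029 -0.0446  0.3051] yang 94.22 q [-0.2  -0.03  1.57 -0.    1.59 -1.84] F [-0.9 -2.7  4.6] open 0.0229
shift [-0.3  2.6 -0.4] turn -0.005 rows>= 0.06274063853162232 0.039364901245135926
-176.0851227892298 0.2670437741015803
```

```bash
python3 -m creep '[[0,0,0,0,0],[0,0,0,0,0],[0,0,0,0,0],[0,0,0,0,0],[0,0,0,-30,0],[0,0,0,-60,0],[0,0,0,-90,0],[0,40,0,-90,0],[0,80,0,-90,0],[0,120,0,-90,0],[0,160,0,-90,0],[0,200,30,-90,0]]'; python3 -m creep '[[0,0,40,0,0],[0,0,80,0,0],[0,0,120,0,0],[0,0,160,0,0],[0,0,200,0,0],[0,0,240,0,0],[0,0,240,0,0]]'
python3 - <<'E'
from h import *
np.set_printoptions(precision=4,suppress=True)
go(.45,.25,.3,94.5)
a=shot('top','top6');mr('lens',z=.284,n=1);mr('straightedge',z=.022);mr('block',z=.048,n=1)
b=shot('scene','sc6');mr('lens','scene',z=.284,n=1);mr('straightedge','scene',z=.022);mr('block','scene',z=.048,n=1)
cv2.imwrite('pics/c6.png',np.hstack([cv2.resize(a[100:240,180:320],(400,400),interpolation=2),cv2.resize(b[155:305,245:395],(400,400),interpolation=2)])[:,:,::-1])
E
```

```text
t: 13.58
tool_pos: [0.4058, -0.0342, 0.3928]
tool_rot: [0.11, -3.138, 0.002]
contact_force: [0.5, 1.7, 1.1]
opening: 0.0855
t: 14.17
tool_pos: [0.3882, 0.2124, 0.3929]
tool_rot: [0.131, -3.137, -0.003]
contact_force: [-0.6, -1.3, -0.1]
opening: 0.0853
t 14.17 pos [0.3882 0.2124 0.3929] yang 94.78 q [ 0.33 -0.43  1.77  0.    1.8  -1.32] F [-0.6 -1.3 -0.1] open 0.0853
shift [-64.8  32.1  92.9] turn 0.005 rows>= 2.824229341164151 0.039441911442568575
top lens 0.88 [array([705.,  51.]), array([334., 147.]), np.float64(19.82)] [250.598  170.5985] 1786
top straightedge 0.9 [array([ 669., -508.]), array([178.,  44.]), np.float64(43.41)] [405.2915 182.3502] 614
top straightedge 0.76 [array([ 366., -419.]), array([ 30., 134.]), np.float64(23.51)] [383.1552 269.2269] 335
top straightedge 0.75 [array([544.,  60.]), array([ 45., 181.]), np.float64(2.95)] [242.2923 217.4073] 626
top block 0.84 [array([650.,  54.]), array([104., 153.]), np.float64(3.75)] [228.9965 186.3004] 283
scene lens 0.78 [array([705.,  46.]), array([327., 157.]), np.float64(18.91)] [320.442  208.8214] 1439
scene straightedge 0.93 [array([ 677., -515.]), array([178.,  46.]), np.float64(43.18)] [223.5626 390.1556] 983
scene straightedge 0.89 [array([ 377., -429.]), array([ 37., 139.]), np.float64(23.43)] [165.4368 316.7184] 419
scene straightedge 0.67 [array([543.,  57.]), array([ 50., 186.]), np.float64(4.05)] [287.5529 238.4104] 463
scene block 0.32 [array([663.,  93.]), array([417., 497.]), np.float64(12.93)] [317.6768 247.3639] 6065
```

View pics/c6.png

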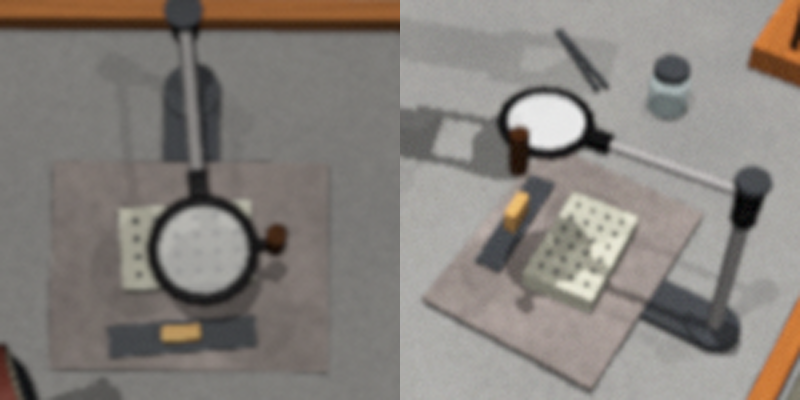

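Run:
```python
from h import *
np.set_printoptions(precision=4,suppress=True)
print('lens',ray('top',(251.4,187.2),.277),'lens scene',ray('scene',(245+146.5*.375,155+122*.375),.277))
# strip ends from top pic & block corners
import cv2
a=cv2.imread('pics/top6.png');g=cv2.cvtColor(a,cv2.COLOR_BGR2HSV)
m=((g[:,:,2]<85)).astype(np.uint8);m[:208]=0;m[232:]=0;m[:,:205]=0;m[:,285:]=0
n,l,st,c=cv2.connectedComponentsWithStats(m);i=1+st[1:,4].argmax();print(st[i])
pts=np.argwhere(l==i)[:,::-1].astype(np.float32);w=np.array([ray('top',p,.022)[:2] for p in pts],np.float32)*1000;print(cv2.minAreaRect(w))
a=cv2.imread('pics/top0.png');m=(a.min(2)>140).astype(np.uint8);m[:165]=0;m[205:]=0;m[:,:218]=0;m[:,275:]=0
m=cv2.morphologyEx(m,cv2.MORPH_CLOSE,np.ones((5,5)))
pts=np.argwhere(m)[:,::-1].astype(np.float32);w=np.array([ray('top',p,.048)[:2] for p in pts],np.float32)*1000;print('block',cv2.minAreaRect(w))
a=cv2.imread('pics/w5.png')
for nm,z,sel in(('strip',.022,0),('block',.048,1)):pass
R=Ro.from_euler('z',4.4,degrees=True).as_matrix()
e=np.array([.651,.050,0])-R@[.05,0,0];print('edge',e)
for P in((.0),(.097,)):pass
q=e+R@np.array([-.056,.100,0]);print('grip pt',q)
```

```text
lens [0.6    0.0264 0.277 ] lens scene [0.6001 0.0296 0.277 ]
[218 208  52  17 481]
((544.6970825195312, 58.3291015625), (48.970008850097656, 175.3571014404297), 8.30021858215332)
block ((653.8422241210938, 52.18789291381836), (97.46392059326172, 152.30072021484375), 4.296581745147705)
edge [0.6011 0.0462 0.    ]
grip pt [0.5376 0.1416 0.    ]
```

```bash
python3 -c "
from h import *
go(.537,.143,.39,4.4)"
```

```text
t 14.57 pos [0.3904 0.2058 0.3936] yang 94.11 q [ 0.32 -0.44  1.77 -0.    1.81 -1.33] F [-0.5 -0.2 -0.6] open 0.0854
shift [-141.8  -73.1    3.6] turn 1.566 rows>= 3.8261627122026525 12.52539659938566
```

```bash
python3 -m creep '[[0,-35,-73,0,0.12],[0,-70,-73,0,0.24],[0,-110,-73,0,0.36],[0,-142,-73,0,0.48],[0,-142,-73,0,0.61],[0,-142,-73,0,0.74],[0,-142,-73,0,0.87],[0,-142,-73,0,1.0],[0,-142,-73,0,1.13],[0,-142,-73,0,1.26],[0,-142,-73,0,1.39],[0,-142,-73,0,1.52]]'; python3 -m creep '[[0,0,0,40,0.046],[95,0,0,80,0.046],[95,0,0,120,0.046],[95,0,0,160,0.046],[95,0,0,200,0.046],[95,0,0,240,0.046],[95,0,0,280,0.046],[95,0,0,300,0.046],[95,0,0,300,0.046],[95,0,0,300,0.046]]'
python3 - <<'E'
from h import *
np.set_printoptions(precision=4,suppress=True)
go(.539,.141,.05,4.4)
a=shot('wrist','w7');mr('straightedge','wrist',z=.022,n=1);mr('block','wrist',z=.048,n=1)
print(proj('wrist',(.539,.141,.022)),proj('wrist',ctrl.get_obs()['tool_pos']))
mr('lens','scene',z=.284,n=1) if 0 else None
E
```

```text
t: 15.57
tool_pos: [0.5372, 0.1434, 0.3936]
tool_rot: [2.041, 2.388, -0.0]
contact_force: [-0.8, -0.4, -0.1]
opening: 0.0856
t: 16.4
tool_pos: [0.5364, 0.1436, 0.0927]
tool_rot: [-2.086, -2.347, 0.003]
contact_force: [-0.8, 0.4, 0.8]
opening: 0.0533
t 16.4 pos [0.5364 0.1436 0.0927] yang 6.72 q [ 0.13  0.02  1.89 -0.    1.24  0.01] F [-0.8  0.4  0.8] open 0.0533
shift [-2.9  2.4 42.7] turn 0.041 rows>= 1.0272618336227834 0.3246113557081707
wrist straightedge 0.89 [array([547.,  83.]), array([ 41., 144.]), np.float64(4.98)] [276.5013 284.8283] 7791
wrist block 0.81 [array([653.,  72.]), array([112., 156.]), np.float64(4.12)] [431.8577 298.5271] 11243
[274.9984 226.7113] [275.9519 271.1006]
```

View pics/w7.png

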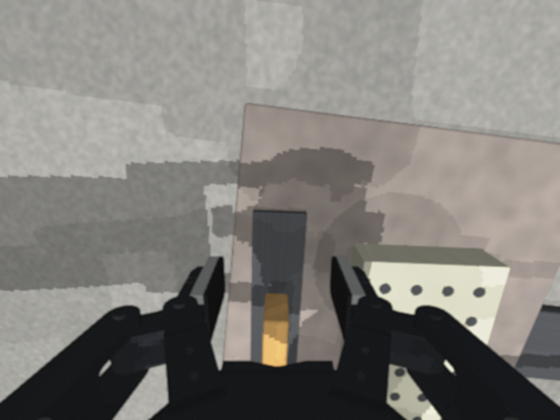

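Run:
```python
from h import *
np.set_printoptions(precision=4,suppress=True)
go(.539,.141,.05,4.4)
for p,z in(((253,211),.022),((307,212),.022),((358,245),.016),((485,250),.016),((371,263),.048),((508,268),.048),((246,104),.016)):
    print(p,z,ray('wrist',p,z))
```

```text
t 16.55 pos [0.5393 0.1445 0.0968] yang 6.77 q [ 0.13  0.01  1.89 -0.    1.24  0.01] F [0.  0.3 0.8] open 0.0534
shift [-3.4 -1.  46.8] turn 0.041 rows>= 1.124636446737481 0.3316125552671789
(253, 211) 0.022 [0.5218 0.1514 0.022 ]
(307, 212) 0.022 [0.5616 0.1554 0.022 ]
(358, 245) 0.016 [0.6066 0.1312 0.016 ]
(485, 250) 0.016 [0.708  0.1388 0.016 ]
(371, 263) 0.048 [0.6072 0.1319 0.048 ]
(508, 268) 0.048 [0.7028 0.1393 0.048 ]
(246, 104) 0.016 [0.5094 0.2256 0.016 ]
```

```bash
python3 -m creep '[[95,0,3,40,0.04],[95,0,3,60,0.04],[95,0,3,70,0.04],[95,0,3,70,0.04],[95,0,3,70,0.04]]'; python3 -m creep '[[95,0,0,3,0],[95,0,0,6,0],[95,0,0,6,0]]';python3 -m creep '[[95,0,0,2,0],[95,0,0,4,0],[95,0,0,4,0]]'; python3 -c "
from h import *
go(.54,.1445,.016,4.4)"
```

```text
t: 16.97
tool_pos: [0.5411, 0.1451, 0.025]
tool_rot: [2.131, 2.307, 0.002]
contact_force: [0.8, 0.8, 0.6]
opening: 0.0536
t: 17.22
tool_pos: [0.5407, 0.1451, 0.0184]
tool_rot: [2.131, 2.307, 0.002]
contact_force: [-0.1, -0.4, -0.1]
opening: 0.0539
t: 17.47
tool_pos: [0.5397, 0.145, 0.0132]
tool_rot: [-2.132, -2.307, 0.001]
contact_force: [0.1, -0.0, -0.1]
opening: 0.0538
t 17.47 pos [0.5397 0.145  0.0132] yang 4.53 q [ 0.13  0.14  1.92 -0.    1.09  0.05] F [ 0.1 -0.  -0.1] open 0.0538
shift [-0.5  0.2 -2.8] turn 0.002 rows>= 0.06748252081499062 0.01784203427399455
```

```bash
python3 -m creep '[[255,0,0,0,0],[255,0,0,0,0],[255,0,0,0,0],[255,0,0,0,0],[255,0,0,0,0]]' 30
python3 - <<'E'
from h import *
np.set_printoptions(precision=4,suppress=True)
go(.54,.1445,.016,4.4)
a=shot('wrist','w8');mr('straightedge','wrist',z=.022,n=2)
E
```

```text
t: 17.88
tool_pos: [0.5407, 0.1452, 0.0148]
tool_rot: [2.132, 2.307, 0.002]
contact_force: [-0.7, 0.1, 4.8]
opening: 0.0388
t 17.88 pos [0.5407 0.1452 0.0148] yang 4.5 q [0.13 0.14 1.91 0.   1.09 0.05] F [-0.7  0.1  4.8] open 0.0388
shift [-0.6 -0.8 -1.2] turn 0.002 rows>= 0.03779641308710469 0.014648043642117133
wrist straightedge 0.97 [array([543., 124.]), array([40., 65.]), np.float64(2.4)] [276.6213 309.9322] 8012
```

```bash
python3 -m creep '[[255,0,6,0,0],[255,0,12,0,0],[255,0,18,0,0],[255,0,24,0,0],[255,0,29,0,0],[255,0,29,0,0],[255,0,29,0,0]]'; python3 -m creep '[[255,0,2,0,0],[255,0,4,0,0],[255,0,4,0,0]]';  python3 - <<'E'
from h import *
np.set_printoptions(precision=4,suppress=True)
go(.54,.1445,.016,4.4)
a=shot('wrist','w9');mr('straightedge','wrist',z=.022,n=2);mr('block','wrist',z=.048,n=1)
# columns of gap: print a row profile between strip and block at rows
for r in(262,275,285): print(r,a[r,240:400:4].mean(1).astype(int).tolist())
E
```

```text
t: 18.57
tool_pos: [0.5691, 0.1478, 0.0148]
tool_rot: [-2.131, -2.307, 0.0]
contact_force: [-3.7, 0.1, 6.3]
opening: 0.0389
t: 18.82
tool_pos: [0.5714, 0.148, 0.0148]
tool_rot: [-2.129, -2.305, 0.005]
contact_force: [-8.9, -1.4, 10.2]
opening: 0.0388
t 18.82 pos [0.5714 0.148  0.0148] yang 4.54 q [0.13 0.2  1.84 0.   1.11 0.05] F [-8.9 -1.4 10.2] open 0.0388
shift [ -1.  -31.6  -1. ] turn 0.002 rows>= 0.7581057333831539 0.019695288233067876
wrist straightedge 0.67 [array([574., 127.]), array([40., 64.]), np.float64(2.44)] [276.3892 310.0881] 7931
wrist block 0.78 [array([645., 126.]), array([104.,  64.]), np.float64(4.8)] [478.4063 346.2059] 8169
262 [52, 53, 51, 51, 51, 50, 49, 48, 47, 49, 45, 47, 47, 46, 48, 48, 48, 48, 47, 37, 20, 102, 103, 103, 103, 108, 115, 114, 109, 107, 113, 114, 112, 109, 107, 106, 106, 107, 107, 108]
275 [62, 62, 72, 71, 70, 71, 70, 70, 69, 70, 70, 71, 70, 70, 72, 71, 70, 62, 61, 48, 19, 20, 102, 103, 104, 35, 32, 34, 105, 107, 106, 103, 102, 101, 98, 102, 107, 109, 109, 110]
285 [60, 61, 72, 71, 72, 71, 71, 71, 69, 71, 71, 72, 68, 66, 62, 61, 61, 62, 61, 41, 19, 18, 35, 104, 101, 100, 27, 26, 28, 102, 105, 104, 103, 102, 101, 102, 112, 113, 112, 111]
```

```bash
python3 -m creep '[[255,0,1.5,-0.5,0],[255,0,3,-0.5,0],[255,0,3,-0.5,0],[255,0,3,-0.5,0]]'
python3 - <<'E'
from h import *
np.set_printoptions(precision=4,suppress=True)
go(.54,.1445,.016,4.4)
t=ctrl.get_obs();print(t['wrist_torque'])
a=shot('top','t10');mr('straightedge',z=.022,n=4);mr('block',z=.048,n=1)
b=shot('wrist','w10')
k=ctrl.get_obs()['tool_pos']
g=cv2.cvtColor(b,cv2.COLOR_RGB2GRAY);print(g.shape)
for r in range(240,400,20): print(r,''.join('%4d'%v for v in g[r,296:420:4]))
E
```

```text
t: 19.3
tool_pos: [0.5746, 0.1483, 0.0148]
tool_rot: [-2.13, -2.305, 0.004]
contact_force: [-7.2, 0.6, 9.6]
opening: 0.039
t 19.3 pos [0.5746 0.1483 0.0148] yang 4.53 q [0.13 0.21 1.83 0.   1.11 0.05] F [-7.2  0.6  9.6] open 0.039
shift [ -1.  -34.8  -1.1] turn 0.002 rows>= 0.834893713002124 0.01792442631896981
[-0.0168  1.0652 -0.1616]
top straightedge 0.93 [array([ 669., -509.]), array([180.,  41.]), np.float64(43.53)] [405.7404 182.8902] 601
top straightedge 0.79 [array([580.,  52.]), array([ 40., 157.]), np.float64(2.75)] [248.1393 208.3344] 323
top straightedge 0.55 [array([ 366., -418.]), array([ 30., 135.]), np.float64(23.44)] [382.2743 269.7906] 339
top block 0.51 [array([646., 107.]), array([100.,  48.]), np.float64(2.7)] [230.7838 179.4054] 111
(420, 560)
240  108 107 108 108 110 111 113 113 113 114 113 115 116 116 115 116 116 115 113 113 112 112 112 113 112 164 164 161 162 161 158
260   56  56  61  59  62  35  29 104 104 109 117 118 118 117 117 116 114 113 111 110 109 108 110 111 111 112 112 113 113 110 110
280   62  62  62  63  61  44  19  21  79 105 103  72  29  32  76 107 105 103 102 101 102 107 113 112 112 111 110 110 110 111 112
300   62  60  62  62  61  68  19  18  30 108  58  27  28  32  32  30  27  27  63 111 109 112 117 116 120 152 147 147 155 158 158
320   62  62  62  61  60 101  92  19  32  24  26  26  27  28  27  28  26  29  26  26  27  27  27  28  24  29  27  28  27  27  28
340   61  62  61  61  76 101 101 110 119  24  27  27  28  27  28  26  28  28  27  27  37  37  37  37  36  37  37  38  32  28  28
360   65  67  59  49  75  77  77 105  41  29  27  26  26  26  28  28  27  28  26  28  45  35  34  34  34  35  35  35  34  34  33
380   25  27  26  29  25  27  28  26  26  29  25  26  28  27  26  27  28  26  28  28  77 173 170 171 171  71  28  27  27  26  27
```

```bash
python3 -m creep '[[255,0,1,-1,0],[255,0,2,-1,0],[255,0,2,-1,0]]'; python3 -m creep '[[255,0,1,0,0],[255,0,2,0,0],[255,0,2,0,0]]'; python3 -m creep '[[255,0,1,0,0],[255,0,2,0,0],[255,0,2,0,0]]'
```

```text
t: 19.75
tool_pos: [0.5757, 0.1483, 0.0149]
tool_rot: [-2.129, -2.304, 0.006]
contact_force: [-9.5, 0.6, 6.8]
opening: 0.0389
t: 20.0
tool_pos: [0.5758, 0.1483, 0.0149]
tool_rot: [-2.127, -2.302, 0.013]
contact_force: [-16.2, -1.3, 13.1]
opening: 0.039
t: 20.25
tool_pos: [0.5759, 0.1483, 0.015]
tool_rot: [-2.124, -2.299, 0.019]
contact_force: [-23.8, -1.6, 20.6]
opening: 0.0388
```

```bash
python3 -m creep '[[255,0,-2,0,0],[255,0,-4,0,0],[255,0,-4,0,0]]'
python3 - <<'E'
from h import *
np.set_printoptions(precision=4,suppress=True)
go(.5758,.1483,.0148,4.4)
b=shot('wrist','w11')
g=cv2.cvtColor(b,cv2.COLOR_RGB2GRAY)
for r in range(205,330,12): print(r,''.join('%4d'%v for v in g[r,228:420:5]))
a=shot('top','t11');g=cv2.cvtColor(a,cv2.COLOR_RGB2GRAY)
for r in range(196,222,2): print(r,''.join('%4d'%v for v in g[r,212:284:2]))
E
```

```text
t: 20.5
tool_pos: [0.5757, 0.1483, 0.0149]
tool_rot: [-2.13, -2.305, 0.005]
contact_force: [-8.2, 0.6, 5.8]
opening: 0.0384
t 20.5 pos [0.5757 0.1483 0.0149] yang 4.53 q [0.13 0.21 1.83 0.   1.11 0.05] F [-8.2  0.6  5.8] open 0.0384
shift [-0.   0.1  0.1] turn 0.002 rows>= 0.0032576897129463003 0.01768525181248683
205  109 108 108 107 107 106 105 107 110 111 111 110 111 111 110 110 110 112 113 114 114 113 111 111 110 110 111 110 110 111 110 108 108 108 108 109 153 165 165
217  110 114 112 112 110 108 106 109 109 111 110 113 114 113 114 114 112 111 110 109 109 109 110 110 110 113 113 112 110 110 110 110 111 113 161 165 167 169 168
229  162 163 161 113 113 112 110 111 111 110 110 109 109 108 109 109 109 110 109 108 108 109 111 112 113 114 113 112 111 111 110 111 113 113 136 166 164 164 162
241  150 149 102 101 102 103 104 113 113 112 111 110 108 108 108 109 109 111 114 114 113 114 116 116 116 117 115 113 114 112 112 113 113 112 164 161 160 159 159
253   98 100  93  99  99  99  99  98 100 102 101 102 100 111 111 111 113 114 100 110 109 115 116 116 116 116 116 116 114 114 113 113 113 113
[... 2223 characters left out ...]
  41  45  44  49  61  70  80  86  83  80  77  71  60  62  72  81  87  94 101 106 108 109 110 111 112 112
214   63  35  34  35  32  43  53  53  53  53  56  75  69  73  96 107 116 120 124 122 121 116 113 112 113 111 112 112 109 106 109 112 112 108 105 107
216   61  51  50  52  53  56  55  49  55  54  59  92  79  81 100 118 123 126 128 126 122 119 123 122 118 116 118 115 111 107 109 113 112 107 107 107
218   47  47  51  51  55  53  54  49  60  57  55  91  81  78  98 122 123 123 125 126 124 124 123 124 120 118 116 113 112 111 109 110 107 106 105 108
220   51  50  52  51  51  54  50  52  67  65  54  92  82  79  98 121 123 122 123 127 128 126 120 121 120 118 113 112 113 113 110 108 106 105 105 111
```

```bash
python3 -m creep '[[255,0,-1,0,0],[95,0,-1,0,0],[95,0,-1,0,0],[95,0,-1,0,0],[95,0,-1,-20,0],[95,0,-1,-50,0],[95,0,-1,-78,0],[95,0,-1,-78,0],[95,0,-1,-78,0]]'
python3 - <<'E'
from h import *
np.set_printoptions(precision=4,suppress=True)
go(.5758,.1483,.0148,4.4)
b=shot('wrist','w12');mr('straightedge','wrist',z=.022,n=2);mr('block','wrist',z=.048,n=1)
g=cv2.cvtColor(b,cv2.COLOR_RGB2GRAY)
for r in range(196,340,8): print(r,''.join('%4d'%v for v in g[r,236:420:5]))
s=ctrl.get_image('top');mr('lens',z=.284,n=1);mr('straightedge',z=.022,n=3)
E
```

```text
t: 21.35
tool_pos: [0.5793, 0.1479, 0.0961]
tool_rot: [2.13, 2.304, 0.007]
contact_force: [-0.6, 0.1, -1.3]
opening: 0.0535
t 21.35 pos [0.5793 0.1479 0.0961] yang 4.51 q [ 0.13  0.1   1.79 -0.    1.24  0.05] F [-0.6  0.1 -1.3] open 0.0535
shift [ 0.7 -3.9 81.2] turn 0.002 rows>= 1.9503348581768465 0.014971575285367826
wrist straightedge 0.62 [array([577.,  89.]), array([ 39., 140.]), np.float64(3.14)] [270.6092 284.2317] 7566
wrist block 0.98 [array([646.,  73.]), array([ 99., 156.]), np.float64(4.37)] [363.6555 298.0003] 11382
196  157 159 158 149 106 116 116 115 112 109 110 112 113 116 116 117 119 119 117 102 100 110 111 112 113 159 156 161 166 168 167 167 166 163 162 162 164
204  160 162 160 124 113 113 114 115 114 115 112 116 117 109 105 103 104 105 105 103 102 102 103 100  99 142 143 147 157 164 165 163 159 158 159 160 164
212  125 118  69  64  66  62  62  60  60  56  55  55  48 105 104 105 105 105 102  99  95  98  99 100 101 100  99 100  99 121 157 161 158 156 157 162 166
220  106 109  68  67  69  70  68  67  70  69  66  61  60  98 100 103 107 106 101  98  96  98 100  99  99 1
[... 1917 characters left out ...]
19 129 104  67  55  92 153 153 153 151 151 150 151 152  16  26  22  22  23  23  22  23  23  23  22  22  24  23  22  21
332  175 171 116  90 101 172 172 117 129 101  69  67  94 153 152 153 152 153 152 152 151 100  24  24  25  23  23  22  23  21  22  29  31  27  24  24  24
top lens 0.56 [array([705.,  47.]), array([331., 148.]), np.float64(21.25)] [252.608  172.1771] 1745
top straightedge 0.91 [array([ 366., -418.]), array([ 30., 132.]), np.float64(22.7)] [382.8861 269.4554] 325
top straightedge 0.88 [array([ 669., -510.]), array([180.,  41.]), np.float64(43.53)] [406.2277 183.7268] 571
top straightedge 0.28 [array([781.,   4.]), array([167., 395.]), np.float64(87.97)] [252.3313 170.3211] 1775
```

Run:
```python
from h import *
np.set_printoptions(precision=4,suppress=True)
g=cv2.imread('pics/w12.png',0).astype(int)
for r in(214,230,242,250,262,274,290,310,330): print(r,g[r,288:308].tolist())
S=[];B=[]
for r in range(264,334,3):
    row=g[r,285:312]
    s=285+np.argmax(row>72)-.5; b=285+np.argmax(row>122)-.5
    S.append(ray('wrist',(s,r),.022)[:2]);B.append(ray('wrist',(b,r),.048)[:2])
E_=[ray('wrist',(285+np.argmax(g[r,285:312]>75)-.5,r),.022)[:2] for r in range(214,242,3)]
for n,P in(('strip',S),('block',B),('stripend',E_)):
    P=np.array(P);c=np.polyfit(P[:,1],P[:,0],1);print(n,'yaw',np.degrees(-np.arctan(c[0])),'x at y=.1',np.polyval(c,.1),'std',(P[:,0]-np.polyval(c,P[:,1])).std())
P=np.array(S+E_);c=np.polyfit(P[:,1],P[:,0],1);print('strip all',np.degrees(-np.arctan(c[0])),np.polyval(c,.1))
print('ends: strip',ray('wrist',(272,210),.022),'block',ray('wrist',(310,243.5),.016),ray('wrist',(310,257),.048))
```

```text
214 [68, 69, 68, 65, 63, 60, 60, 58, 58, 62, 77, 93, 100, 104, 103, 102, 103, 103, 103, 105]
230 [57, 59, 58, 59, 58, 58, 58, 56, 55, 60, 73, 81, 85, 85, 84, 85, 85, 87, 89, 92]
242 [54, 55, 54, 55, 54, 54, 53, 54, 61, 82, 99, 106, 106, 105, 105, 105, 104, 105, 105, 105]
250 [56, 54, 55, 55, 54, 52, 52, 54, 62, 78, 92, 101, 105, 105, 105, 105, 105, 106, 105, 105]
262 [54, 55, 54, 55, 53, 53, 54, 59, 73, 87, 94, 105, 122, 135, 139, 139, 139, 139, 139, 139]
274 [55, 57, 58, 58, 55, 53, 55, 65, 80, 87, 96, 111, 131, 140, 141, 141, 141, 140, 142, 141]
290 [60, 59, 59, 58, 55, 56, 64, 78, 87, 92, 103, 126, 148, 157, 158, 159, 158, 158, 157, 157]
310 [59, 59, 59, 58, 57, 65, 79, 90, 91, 95, 118, 143, 154, 156, 156, 155, 155, 155, 154, 154]
330 [68, 66, 68, 66, 73, 85, 97, 95, 93, 105, 128, 146, 153, 153, 152, 153, 152, 152, 153, 152]
strip yaw 2.704919812021804 x at y=.1 0.5943007674565204 std 0.0002799739770251696
block yaw 4.292677562251272 x at y=.1 0.5955297418146357 std 0.00019878379364469452
stripend yaw 4.7088150606253265 x at y=.1 0.5956228926186251 std 0.00038086459657969175
strip all 2.957106946270475 0.594224336442112
ends: strip [0.572  0.1588 0.022 ] block [0.6032 0.1324 0.016 ] [0.5995 0.1363 0.048 ]
```

```bash
python3 -m creep '[[95,0,-1,40,0],[95,0,-1,65,0],[95,0,-1,76,0],[95,0,-1,76,0],[95,0,-1,76,0],[255,0,-1,76,0],[255,0,-1,76,0],[255,0,-1,76,0],[255,0,-1,76,0]]' 90
python3 - <<'E'
from h import *
go(.5758,.1483,.0148,4.4)
b=shot('wrist','w13');mr('straightedge','wrist',z=.022,n=1)
E
python3 -m creep '[[255,0,-1,-0.5,-0.01],[255,0,-1,-0.5,-0.02],[255,0,-1,-0.5,-0.03],[255,0,-1,-0.5,-0.04],[255,0,0,-0.5,-0.04],[255,0,1,-0.5,-0.04],[255,0,1,-0.5,-0.04]]'
python3 - <<'E'
from h import *
go(.5758,.1483,.0148,4.4);print(ctrl.get_obs()['wrist_torque'])
b=shot('wrist','w14');mr('straightedge','wrist',z=.022,n=1)
E
```

```text
t: 22.4
tool_pos: [0.5757, 0.1478, 0.0183]
tool_rot: [-2.132, -2.307, 0.001]
contact_force: [-3.7, -0.7, 5.5]
opening: 0.0354
t 22.4 pos [0.5757 0.1478 0.0183] yang 4.52 q [0.13 0.21 1.83 0.   1.11 0.05] F [-3.7 -0.7  5.5] open 0.0354
shift [0.4 0.1 3.5] turn 0.002 rows>= 0.08418853707082355 0.01645283604536579
wrist straightedge 0.62 [array([578., 125.]), array([40., 68.]), np.float64(3.02)] [276.47293 309.1656 ] 7682
t: 23.08
tool_pos: [0.5751, 0.1479, 0.0182]
tool_rot: [-2.084, -2.345, 0.006]
contact_force: [-10.2, -1.2, 12.5]
opening: 0.035
t 23.08 pos [0.5751 0.1479 0.0182] yang 6.76 q [0.13 0.21 1.83 0.   1.11 0.01] F [-10.2  -1.2  12.5] open 0.035
shift [0.3 0.8 3.4] turn 0.041 rows>= 0.0836344969080103 0.32888139513976405
[-0.13627985  1.79865493 -0.6318774 ]
wrist straightedge 0.96 [array([578., 125.]), array([40., 67.]), np.float64(4.16)] [275.7012 309.3214] 7657
```

```bash
python3 -m creep '[[255,0,0.5,0,-0.01],[255,0,0.5,0,-0.01],[255,0,0,0,-0.01],[95,0,0,0,-0.01],[95,0,0,0,-0.01],[95,0,0,0,-0.01],[95,0,0,-20,-0.01],[95,0,0,-50,-0.01],[95,0,0,-78,0.04],[95,0,0,-78,0.04],[95,0,0,-78,0.04]]'
cat > chk.py <<'E'
from h import *
import sys
np.set_printoptions(precision=4,suppress=True)
go(.5758,.1483,.0148,4.4)
n=sys.argv[1];g=cv2.cvtColor(shot('wrist',n),cv2.COLOR_RGB2GRAY).astype(int)
mr('straightedge','wrist',z=.022,n=1);mr('block','wrist',z=.048,n=1)
for r in(214,230,242,250,262,274,290,310,330): print(r,g[r,288:308].tolist())
f=lambda r,t:285+np.argmax(g[r,285:312]>t)-.5
S=[ray('wrist',(f(r,72),r),.022)[:2] for r in list(range(214,240,3))+list(range(264,334,3))]
B=[ray('wrist',(f(r,122),r),.048)[:2] for r in range(264,334,3)]
L=[]
for r in range(240,330,3):
    row=g[r,225:265]; 
    d=np.diff(row[:]);L.append(0)
for nm,P in(('strip',S),('block',B)):
    P=np.array(P);c=np.polyfit(P[:,1],P[:,0],1);print(nm,'yaw',np.degrees(-np.arctan(c[0])),'x at y=.1',np.polyval(c,.1),'at .05',np.polyval(c,.05),'std',(P[:,0]-np.polyval(c,P[:,1])).std())
E
python3 chk.py w15
```

```text
t: 24.1
tool_pos: [0.5791, 0.1481, 0.0983]
tool_rot: [2.129, 2.305, 0.007]
contact_force: [-0.9, -0.9, -0.2]
opening: 0.0535
t 24.1 pos [0.5791 0.1481 0.0983] yang 4.56 q [ 0.13  0.1   1.79 -0.    1.24  0.05] F [-0.9 -0.9 -0.2] open 0.0535
shift [ 0.5 -3.8 83.5] turn 0.003 rows>= 2.0037054049759835 0.022755587335628692
wrist straightedge 0.61 [array([578.,  88.]), array([ 40., 142.]), np.float64(3.89)] [271.7654 284.6476] 7622
wrist block 0.81 [array([646.,  72.]), array([ 99., 159.]), np.float64(4.31)] [362.6029 296.5001] 11207
214 [69, 69, 68, 66, 61, 60, 60, 58, 60, 70, 86, 98, 102, 103, 102, 103, 102, 103, 104, 104]
230 [57, 56, 57, 59, 58, 57, 58, 55, 58, 66, 78, 85, 85, 85, 85, 85, 85, 87, 89, 89]
242 [56, 55, 56, 55, 55, 55, 54, 54, 62, 82, 99, 104, 105, 105, 104, 105, 104, 105, 105, 106]
250 [55, 55, 55, 55, 54, 54, 54, 55, 63, 78, 92, 100, 104, 105, 106, 105, 107, 105, 106, 105]
262 [55, 54, 54, 54, 56, 52, 52, 56, 68, 81, 92, 106, 125, 137, 139, 138, 139, 139, 139, 139]
274 [57, 59, 60, 59, 56, 54, 55, 61, 74, 87, 96, 113, 133, 141, 141, 141, 141, 141, 141, 141]
290 [61, 60, 61, 59, 57, 54, 56, 63, 78, 92, 109, 133, 150, 158, 157, 157, 157, 157, 157, 157]
310 [59, 60, 59, 59, 57, 55, 59, 74, 86, 97, 120, 144, 155, 156, 155, 155, 154, 154, 156, 155]
330 [69, 67, 68, 65, 64, 64, 69, 79, 93, 112, 134, 149, 154, 152, 152, 152, 152, 152, 152, 152]
strip yaw 4.18957886082188 x at y=.1 0.5960442658369974 at .05 0.5997068932365114 std 0.00022343470967107462
block yaw 4.186640577033079 x at y=.1 0.59649960286354 at .05 0.6001596523774213 std 0.00019242040090175242
```

```bash
python3 -m creep '[[95,20,-30,0,0],[95,40,-50,0,0],[95,40,-50,-40,0],[95,40,-50,-80,0],[95,40,-50,-120,0],[95,40,-50,-160,0],[95,40,-90,-200,0],[95,40,-130,-200,0],[95,80,-160,-200,0],[95,120,-160,-200,0],[95,120,-160,-200,0],[95,120,-160,-200,0]]'
python3 - <<'E'
from h import *
np.set_printoptions(precision=4,suppress=True)
go(.45,.25,.3,4.4)
for n in('top','scene'):
    a=shot(n,n+'fin');mr('straightedge',n,z=.022,n=3);mr('jar',n,z=.085,n=1);mr('tin',n,z=.044,n=1);mr('tweezers',n,z=.006,n=1)
a=cv2.imread('pics/topfin.png',0);b=cv2.imread('pics/top6.png',0)
g=lambda im:cv2.HoughCircles(cv2.resize(im[150:225,215:290],None,fx=6,fy=6,interpolation=2),cv2.HOUGH_GRADIENT,1,100,param1=80,param2=25,minRadius=80,maxRadius=150)
for im in(b,a):
    c=g(im);c=c[0][0] if c is not None else None;print(c)
    if c is not None: print(ray('top',(c[0]/6+215,c[1]/6+150),.28))
E
```

```text
t: 25.25
tool_pos: [0.4065, 0.2566, 0.2941]
tool_rot: [-2.126, -2.311, 0.003]
contact_force: [0.5, -0.3, -0.2]
opening: 0.0537
t 25.25 pos [0.4065 0.2566 0.2941] yang 4.78 q [ 0.41 -0.33  1.86  0.    1.62  0.32] F [ 0.5 -0.3 -0.2] open 0.0537
shift [-10.2  42.8  -6. ] turn 0.007 rows>= 1.0646907211994936 0.05370775413557134
top straightedge 0.94 [array([578.,  62.]), array([ 35., 177.]), np.float64(0.14)] [239.0554 208.0386] 415
top straightedge 0.83 [array([ 365., -419.]), array([ 35., 137.]), np.float64(23.19)] [382.876  269.5426] 387
top straightedge 0.73 [array([ 667., -508.]), array([181.,  48.]), np.float64(46.16)] [406.4036 183.3906] 617
top jar 0.6 [array([612., 395.]), array([78., 59.]), np.float64(45.63)] [142.5378 194.8692] 344
top tin 0.57 [array([ 737., -339.]), array([49., 58.]), np.float64(88.41)] [358.4059 161.698 ] 202
scene straightedge 0.88 [array([ 677., -514.]), array([177.,  44.]), np.float64(45.59)] [223.1198 390.153 ] 935
scene straightedge 0.7 [array([ 376., -427.]), array([ 32., 135.]), np.float64(23.11)] [165.8715 315.6704] 358
scene straightedge 0.66 [array([577.,  59.]), array([ 37., 187.]), np.float64(5.38)] [295.1077 242.4392] 362
scene jar 0.72 [array([629., 364.]), array([ 60., 132.]), np.float64(24.85)] [345.5728 187.1358] 302
scene tin 0.59 [array([ 750., -355.]), array([45., 58.]), np.float64(32.21)] [275.6455 353.5634] 268
scene tweezers 0.56 [array([450., 423.]), array([ 26., 149.]), np.float64(53.75)] [312.8824 178.2521] 119
[217.5 225.5  91.9]
[0.5982 0.0268 0.28  ]
[227.5 223.5  93.7]
[0.5992 0.0218 0.28  ]
```

Run:
```python
from h import *
np.set_printoptions(precision=4,suppress=True)
from scipy.optimize import least_squares
ts={n:cv2.imread(f'pics/{n}.png',0) for n in('top6','topfin','sc6','scenefin')}
for c,(A,B) in{'top':('top6','topfin'),'scene':('sc6','scenefin')}.items():
    u,v=map(int,proj(c,(.599,.03,.28)));print(c,u,v,cv2.phaseCorrelate(ts[A][v-30:v+30,u-30:u+30].astype(np.float32),ts[B][v-30:v+30,u-30:u+30].astype(np.float32),cv2.createHanningWindow((60,60),cv2.CV_32F)))
    for N in(A,B):
        im=cv2.GaussianBlur(ts[N],(3,3),0).astype(float)
        # score: dark rim ring at z=.284 radius .055 vs interior
        best=[]
        th=np.linspace(0,2*np.pi,72,endpoint=False)
        for y in np.arange(.0,.06,.001):
            for x in np.arange(.585,.615,.001):
                def samp(r):
                    return np.mean([cv2.getRectSubPix(im.astype(np.float32),(1,1),tuple(map(float,proj(c,(x+r*np.cos(t),y+r*np.sin(t),.284)))))[0,0] for t in th[::2]])
                best.append((samp(.055),x,y))
        best.sort();print(N,best[0],np.mean([b[1:] for b in best[:12]],0))
```

```text
top 250 187 ((2.167061665644532, -0.19537493976223175), 1.0669344532489777)
top6 (np.float32(41.26617), np.float64(0.599), np.float64(0.028)) [0.5987 0.0278]
topfin (np.float32(39.482044), np.float64(0.599), np.float64(0.021)) [0.5985 0.021 ]
scene 299 199 ((-0.5524302266634002, 1.4585138009226277), 0.9143200686242845)
sc6 (np.float32(52.60781), np.float64(0.6), np.float64(0.025)) [0.6008 0.0247]
scenefin (np.float32(52.439957), np.float64(0.601), np.float64(0.018000000000000002)) [0.6012 0.0183]
```

```bash
python3 -m creep '[[0,0,0,-40,-0.12],[0,0,0,-80,-0.24],[0,0,0,-106,-0.36],[0,0,0,-106,-0.48],[0,0,0,-106,-0.61],[0,0,0,-106,-0.74],[0,0,0,-106,-0.87],[0,0,0,-106,-1.0],[0,0,0,-106,-1.13],[0,0,0,-106,-1.26],[0,0,0,-106,-1.39],[0,0,0,-106,-1.51]]'; python3 -c "
from h import *
go(.6085,-.056,.40,94.5)"
```

```text
t: 26.75
tool_pos: [0.408, 0.2547, 0.4016]
tool_rot: [0.01, 3.142, 0.0]
contact_force: [0.7, 0.1, -0.2]
opening: 0.0856
t 26.75 pos [0.408  0.2547 0.4016] yang 89.65 q [ 0.4  -0.34  1.69 -0.    1.79 -1.16] F [ 0.7  0.1 -0.2] open 0.0856
shift [-202.3 -309.5    1.6] turn -0.085 rows>= 8.866418566543086 0.6767280064742187
```

```bash
python3 -m creep '[[0,-202,-310,0,-0.08],[0,-202,-310,0,-0.08],[0,-202,-310,0,-0.08],[0,-202,-310,0,-0.08],[0,-202,-310,0,-0.08],[0,-202,-310,0,-0.08],[0,-202,-310,0,-0.08],[0,-202,-310,0,-0.08],[0,-202,-310,0,-0.08],[0,-202,-310,0,-0.08],[0,-202,-310,0,-0.08]]'
python3 - <<'E'
from h import *
go(.6085,-.056,.3055,94.5)
c=ctrl.get_image('scene');cv2.imwrite('pics/k.png',c[:,:,::-1])
a=shot('wrist','wk');h=cv2.cvtColor(a,cv2.COLOR_RGB2HSV)
m=((h[:,:,0]<16)&(h[:,:,1]>90)&(h[:,:,2]>25)&(h[:,:,2]<130)).astype(np.uint8)
n,l,st,ce=cv2.connectedComponentsWithStats(m)
for i in np.argsort(-st[1:,4])[:4]+1: print(st[i],ce[i].round())
print(proj('wrist',(.6085,-.056,.33)),proj('wrist',(.6085,-.056,.284)))
E
```

```text
t: 27.67
tool_pos: [0.6067, -0.0596, 0.4003]
tool_rot: [0.102, -3.138, -0.001]
contact_force: [-0.3, 0.1, 1.3]
opening: 0.0857
t 27.67 pos [ 0.6067 -0.0596  0.4003] yang 93.71 q [-0.22 -0.03  1.42  0.    1.75 -1.86] F [-0.3  0.1  1.3] open 0.0857
shift [-2.2  3.4 94.8] turn -0.014 rows>= 2.2753612757821684 0.10970704286432395
[ 171  344  169   36 2834] [244. 357.]
[ 170  315  163   27 2138] [253. 326.]
[  12  306  111   29 1409] [ 66. 316.]
[  75  385   53   35 1257] [102. 405.]
[277.40438776 224.88524033] [277.29137819 207.01953477]
```

```bash
python3 -m creep '[[0,-2,3,40,-0.01],[0,-2,3,75,-0.01],[0,-2,3,94,-0.01],[0,-2,3,94,-0.01],[255,-2,3,94,-0.01],[255,-2,3,94,-0.01],[255,-2,3,94,-0.01],[255,-2,3,94,-0.01],[255,-2,3,94,-0.01],[255,-2,3,94,-0.01]]' 30
python3 - <<'E'
from h import *
go(.600,-.033,.3055,94.5)
p=ctrl.get_obs()['tool_pos'];a=np.degrees(np.arctan2(p[1]-.049,p[0]-.853))%360-16.6;print(a,np.hypot(p[1]-.049,p[0]-.853),'lens y',.049+.255*np.sin(np.radians(a)))
E
```

```text
t: 28.6
tool_pos: [0.6089, -0.054, 0.3099]
tool_rot: [-0.123, 3.135, 0.0]
contact_force: [0.8, 1.8, 5.5]
opening: 0.023
t 28.6 pos [ 0.6089 -0.054   0.3099] yang 94.5 q [-0.21 -0.02  1.55  0.    1.6  -1.86] F [0.8 1.8 5.5] open 0.023
shift [ 7.2 21.6  4.3] turn 0.0 rows>= 0.5560523095132224 0.00032137006381540865
186.27033954064677 0.2649228020385374 lens y 0.021148963753718126
```

```bash
python3 -m creep '[[255,2,5,0,0],[255,4,10,0,0],[255,6,16,0,0],[255,7,21,0,0],[255,7,23,0,0],[255,7,23,0,0],[255,7,23,0,0]]'; python3 -m creep '[[0,0,0,0,0],[0,0,0,0,0],[0,0,0,0,0],[0,0,0,0,0],[0,0,0,-30,0],[0,0,0,-60,0],[0,0,0,-95,0],[0,40,-40,-95,0],[0,80,-80,-95,0],[0,120,-120,-95,0],[0,160,-160,-95,0],[0,180,-180,-95,0]]'
python3 - <<'E'
from h import *
np.set_printoptions(precision=4,suppress=True)
go(.5,0,.3)
th=np.linspace(0,2*np.pi,36,endpoint=False)
for c in('top','scene'):
    im=cv2.GaussianBlur(cv2.cvtColor(shot(c,c+'fin2'),cv2.COLOR_RGB2GRAY),(3,3),0).astype(np.float32)
    best=sorted((np.mean([cv2.getRectSubPix(im,(1,1),tuple(map(float,proj(c,(x+.055*np.cos(t),y+.055*np.sin(t),.284)))))[0,0] for t in th]),x,y) for y in np.arange(.0,.07,.001) for x in np.arange(.585,.615,.001))
    print(c,np.mean([b[1:] for b in best[:12]],0))
    for l,z in(('straightedge',.022),('jar',.085),('tin',.044),('tweezers',.006)): mr(l,c,z=z)
E
```

```text
t: 29.18
tool_pos: [0.5996, -0.0323, 0.3098]
tool_rot: [-0.121, 3.136, -0.003]
contact_force: [1.0, -0.9, 6.9]
opening: 0.0227
t: 30.18
tool_pos: [0.4624, -0.1911, 0.4021]
tool_rot: [0.124, -3.139, -0.0]
contact_force: [0.8, -0.6, 0.0]
opening: 0.0852
t 30.18 pos [ 0.4624 -0.1911  0.4021] yang 94.53 q [-0.54 -0.29  1.65 -0.    1.78 -2.19] F [ 0.8 -0.6  0. ] open 0.0852
shift [-52.7 187.6 102.1] turn 0 rows>= 5.274389910773652 0.0
top [0.5973 0.0402]
top straightedge 0.92 [array([ 366., -419.]), array([ 35., 135.]), np.float64(25.95)] [382.9372 269.5547] 366
top straightedge 0.82 [array([582.,  59.]), array([ 40., 178.]), np.float64(3.37)] [241.9619 207.5964] 446
top straightedge 0.68 [array([657.,  55.]), array([103., 166.]), np.float64(3.29)] [236.2545 184.4691] 275
top jar 0.62 [array([609., 395.]), array([77., 61.]), np.float64(46.59)] [142.6339 195.4126] 366
top tin 0.54 [array([ 741., -343.]), array([49., 51.]), np.float64(88.63)] [358.9106 161.0894] 179
scene [0.6    0.0375]
scene straightedge 0.94 [array([ 375., -426.]), array([ 33., 138.]), np.float64(21.84)] [166.3276 314.7493] 351
scene straightedge 0.59 [array([ 677., -514.]), array([177.,  43.]), np.float64(44.39)] [223.7299 390.0139] 933
scene straightedge 0.57 [array([577.,  59.]), array([ 38., 187.]), np.float64(5.63)] [295.0538 242.457 ] 372
scene jar 0.9 [array([629., 359.]), array([ 55., 134.]), np.float64(20.13)] [345.1702 188.0922] 282
scene tin 0.61 [array([ 749., -354.]), array([45., 55.]), np.float64(32.21)] [275.5436 352.9445] 252
```

```bash
python3 -c "
from station import ctrl
print(ctrl.finish_job())"
```

```text
the job is handed in; nothing more can be done
None
```

The lens now stands over the block's near edge and the straightedge lies against that edge. I handed the job in at about 30 s with the gripper open and clear; no verdict was reported.

**How I did it:** The moves allowed no tilting of the tool, so I could not lean it back under the lens as described.
- I first set the straightedge on the board about 55 mm short of the block, held by its handle.
- I then swung the magnifier by its knob.
- With the lens in place, I gripped the strip's left end, which lay outside the lens, and slid it against the block.
- My first check showed the strip about 0.025 rad out of parallel, so I gripped it again and turned it square.

**Last checks:**
- **Straightedge:** in the wrist image its edge is about 0.5 mm from the face and parallel within the measuring error. Its middle is about 14 to 19 mm off centre along the edge, against 25 mm allowed.
- **Lens:** it was pushed about 7 mm while I worked beside it, to about 26 mm off centre. I gripped the knob again and moved it back. The top and scene cameras then put it about 6 to 12 mm from the edge middle.
- **Jar and tin:** they measured where they started, within a few mm.
- **Tweezers:** the last two pictures did not find them. The check just before, at about 25 s, had them in place, and the arm did not go near them after that.

**Disagreements:** the wrist camera, looking from a distance, put things up to about 12 mm away from where the top and scene cameras did. I trusted those two, which matched where the handle was actually gripped. The order of the steps relies on the first swing, when I measured the lens 15 to 21 mm from the edge middle, or 28 mm on the worst-case wrist reading. All of these are under the 30 mm limit.

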